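# Set the bedside dimmer to its marker

## Robot

A 7-joint arm with a two-finger parallel gripper is mounted at the origin on the work surface. World frame = base frame: x ahead of the robot, y to its left, z up, the work surface at z = 0. Lengths are in m, angles in rad, forces in N, time in s.
With the tool pointing down it reaches from about 0.425 to 0.925 m from the base axis. Payload 6.8 kg.
Tool frame: the origin (TCP) lies on the mounting face of the last link; the fingertips stand 173 mm ahead of it and the grasp point (between the pads) lies 155 mm ahead of it; z points along the fingers, y is the line along which they close (so a half turn about z gives the same grasp; the last joint's range is limited). The gripper opens to 85 mm and grips with 20 to 120 N. Pads are 22 mm wide; open, the fingers measure 114 mm over their backs; the gripper's body (76 mm by 85 mm) begins 54 mm behind the grasp point. The pads swing forward as they close: fully open they stand 13 mm farther back than shut.
Start: joints at [1.17, 0.477, 0.022, 1.555, -0.011, 1.109, -0.083], TCP at [0.195, -0.646, 0.405] pointing down, gripper open.
Joint ranges: [-2.96, 2.96], [-0.34, 2.1], [-1.41, 1.46], [0.24, 2.44], [-1.37, 4.51], [0.17, 1.92], [-2.96, 2.96]. Speed limits (rad/s): [2.39, 2.39, 3.14, 3.14, 3.14, 3.14, 3.14].

## Interface

Orientations are given as a unit quaternion [w, x, y, z].
In Python, from station import bot gives the robot as it stands. The module is installed in compiled form; this text tells all that it offers.
- The arm moves only by the shell command python3 -m pendant 'ROWS' [FORCE]. ROWS is JSON, a list of rows, each a list of 5 numbers: the finger opening in m, from 0 to 0.0854, then the shift along the tool's x, y, z in m, then the turn about the tool's z in degrees. In form: [[jaw, x, y, z, yaw], ...]. A call has 1 to 12 rows; each row shifts and turns the commanded pose from where the row before left it, along the tool's axes as they then stand; what a row does not reach is not made up. A row lasts 1/12 s, in which the tool goes at most 41.7 mm and 7.16 degrees, less where a joint would pass 70% of its speed; a pose out of reach is approached as far as the arm can. A call with a gripper value outside its range is refused whole. The fingers move at their own pace and stop on an object; FORCE is the grip in N (left out, the last holds). Time passes only in rows, so rows that do not move let the fingers close. It gives the time, the measured TCP pose, the force, the opening and the grip force at its end, in the units of the state.
- bot.get_obs(): the state, without advancing time (a new reading comes with each control period).
- bot.read_camera(name): name is "side" or "top" or "wrist"; returns (picture, depth): 400x640x3 uint8, blue, green, red; 400x640 float32, m along the optical axis (not along the pixel's ray), 0 where there is no reading.
- bot.camera_model(name): a dict with "intrinsics" (3x3 intrinsics, pixels), "R" (3x3) and "t" (3): a world point X has camera coordinates R X + t. Camera axes: x right, y down, z forward; pixel columns grow to the right and rows downward; lengths in m; the calibration is good to about 2 mm. A picture is of the moment at which its call begins: read the wrist's pose just before it. camera_model takes no time and is no camera call; for the wrist camera it gives the pose at the moment of the call.
- bot.hand_in(): hands the job in; it is judged then, once.
Trained networks look in the newest picture that a camera, given by its name, has taken for a name from the list of things; names that differ only in an ending like _2 or _b are one class to them, and where a whole thing is asked for, a point or a joint stands for the part that bears it (a point fixed in the world has none). Each returns a list of dicts, best first, with "score" (0 to 1); they miss things now and then, are a little off and sometimes report something else, mostly with a low value. They report only what shows in the picture. A call takes as long as a camera call. They do not tell look-alikes from the thing itself.
- bot.boxes_of(name, camera): "at" ([column, row] in pixels, amid what is visible of it).
- bot.trace(name, camera): "mask" (400x640 bool, what is visible of it) and "at" ([column, row] in pixels, amid what is visible of it).
- bot.pinpoint(name, camera): "at" ([column, row] in pixels: a listed point, or the origin of a listed thing).
The state is a dict: "t": time; "q": joint angles; "joint_vel": joint speeds; "joint_torque": joint torques, N m; "eef_pos": TCP position; "tool_rot": TCP orientation; "contact_force": force on the tool from outside, world axes, zero at the start; "torque": the same for the moment, N m; "gripper_width": opening from 0.0 (shut) to 1.0 (fully open); "grasp_force": force on a finger pad.
Only numpy, scipy, OpenCV 4.12 (cv2) and the standard library are available. Lean on these libraries where they do the work, as an engineer would, in place of code of your own. Each camera call takes 0.05 s, during which the arm holds its last target. There are 200 camera calls.

## Task

A cup has been left on the bedside control panel, in the way of the dimmer's pointer. Stand it upright on the round coaster and let go of it, setting it down without a bang; then push the pointer round until it points at the small raised marker. Do not knock the cup over, do not shift the marker, and leave the other things where they are.

Things in the scene. Friction and masses are not known exactly. Their poses are not given: they have to be found in the camera images.
- panel: Bedside control panel: a fixed white slab 240 by 240 by 28 mm high. Origin: centre of the underside; the dial's vertical axis passes through it; z up. Turned by up to 0.35 rad. Low grey rocker switches (top 7 mm above the slab) and a tin stand on its -x edge; thin printed ticks near its edge are only decoration
- dial (a joint): Angle of the dimmer dial (rad, 0 to 3.1 between stops). At 0 the pointer points along the panel's +y; it grows clockwise seen from above: at 1.57 it points along the panel's +x. Stiff (0.1 N m of friction, about 2 N at the pointer), stays where it is left. Starts at 0 to 0.35 rad; the cup stands between the pointer and the marker
- dial_tip (a point): Just beyond the pointer's outer end, on its centre line, 78 mm from the dial's axis, 6 mm above the slab
- fin (a point): The pointer: the black dial's one upright radial fin, 10 mm thick, from the axis out to 75 mm, its underside 2 mm and its top 37 mm above the slab; this point is 58 mm from the axis, at the top. Push either flat side outside the dial's disc (radius 34 mm, 10 mm high; boss radius 14, 37 mm high), with closed fingertips about 12 mm above the slab, so that they clear disc and marker
- marker_tip (a point): Just inside the marker's inner end, 78 mm from the dial's axis, 6 mm above the slab; the pointer is set when dial_tip meets this point. The marker is the only raised mark, a dark steel bar 10 mm wide, 8 mm high, lying radially from 81 to 107 mm from the axis, at a dial angle of 1.75 to 2.7 rad, different each time; it is held by strong friction
- cup: Glazed blue ceramic cup without handle, outer radius at the rim 29 mm, narrower at the foot, 85 mm high, open at the top, about 0.18 kg. Origin: centre of its underside; z up. Starts upright on the panel's slab, about 75 mm from the dial's axis
- coaster: Round dark wooden coaster, fixed to the table, radius 52 mm, 5 mm thick. Origin: centre of the underside, on the table top; the cup belongs on its top face. Panel and coaster may change sides
- tin: Bystander: small steel tin 45 by 30 by 16 mm on the panel's -x edge. Origin: centre of the underside
- remote: Bystander: black remote control 150 (its x) by 42 by 18 mm, on the table about 110 mm beside the coaster. Origin: centre of the underside
- notepad: Bystander: notepad 100 by 75 by 12 mm on the table, about 130 mm nearer the robot than the coaster. Origin: centre of the underside
- jar: Bystander: small lidded jar, radius 24 mm, 35 mm high, on the table about 105 mm from the coaster's centre, on its far side. Origin: centre of the underside
- phone: Bystander: black telephone 200 by 66 by 55 mm, on the table's right side. Origin: centre of the underside
- clock: Bystander: wooden bedside clock 50 by 110 by 76 mm, at the far side. Origin: centre of the underside
- book: Bystander: book 200 by 130 by 28 mm, on the table's left side. Origin: centre of the underside
Things that resemble listed ones, but are neither listed nor needed, are in the scene too. Of the things that look like the cup, the largest one is meant.

How it is judged:
On the way, in this order (a step that is already met when the one before it is completed fails the run):
1. the cup stands upright on the coaster, released (horizontal distance between cup and coaster below 0.025 m and z of cup in the frame of coaster between 0.002 and 0.009 m and angle between cup's own z axis and vertical below 0.1 rad and linear speed of cup below 0.02 m/s and contact force between cup and the fingers below 0.1 N), for 0.2 s.
2. the pointer points at the marker (horizontal distance between dial_tip and marker_tip below 0.007 m), for 0.2 s.
At the end, for the whole second after the job is handed in: The cup stands at rest, upright (within 0.1 rad) on the coaster's top, its centre within 25 mm of the coaster's; the dial is still, with dial_tip within 7 mm (about 5 degrees) of marker_tip (horizontal distance between cup and coaster below 0.025 m and z of cup in the frame of coaster between 0.002 and 0.009 m and angle between cup's own z axis and vertical below 0.1 rad and linear speed of cup below 0.02 m/s and horizontal distance between dial_tip and marker_tip below 0.007 m and velocity of joint dial between -0.02 and 0.02 rad/s); the robot touches nothing.
It fails at once if the cup is knocked over (tilted more than 0.6 rad) (angle between cup's own z axis and vertical above 0.6 rad).
It fails at once if the cup is banged down on the coaster (over 60 N) (contact force between cup and coaster above 60 N).
It fails at once if the marker is shifted by more than 5 mm (distance of marker_tip from where it was at the start of the episode above 0.005 m).
It fails at once if a bystander is shifted by more than 20 mm (distance of any of tin, remote, notepad, jar, phone, clock, book from where it was at the start of the episode above 0.02 m).
It also fails if it takes over 64 s, if anything falls off the work surface, if the arm or the gripper's body presses on something with over 40 N, if the wrist force passes 120 N, or if a joint passes its speed limit or range.

## Working session

There is one attempt and no reset: what is moved stays moved. The work goes in short steps, Python scripts to look and compute and a shell command to move; the robot and the scene stay as the last step left them, time stands still between calls to the robot, and variables do not carry over. Pictures are saved under pics/ and viewed, at most 10 in all, crops included, and the job is handed in when it is done.

```bash
mkdir -p pics; cat > h.py <<'E'
from station import bot
import numpy as np, cv2
def px2w(cam,uv,depth=None,z=None):
    m=bot.camera_model(cam);K=np.array(m["intrinsics"]);R=np.array(m["R"]);t=np.array(m["t"])
    r=np.linalg.inv(K)@np.array([uv[0],uv[1],1.0])
    if depth is not None: return R.T@(r*depth-t)
    o=-R.T@t; d=R.T@r
    return o+d*(z-o[2])/d[2]
def cloud(cam,depth):
    m=bot.camera_model(cam);K=np.array(m["intrinsics"]);R=np.array(m["R"]);t=np.array(m["t"])
    v,u=np.mgrid[:depth.shape[0],:depth.shape[1]]
    p=np.stack([(u-K[0,2])/K[0,0]*depth,(v-K[1,2])/K[1,1]*depth,depth],-1)
    w=(p-t)@R; w[depth<=0]=np.nan
    return w
E
python3 - <<'E'
from h import *
for c in("top","side"):
    im,d=bot.read_camera(c);cv2.imwrite(f"pics/{c}0.png",im)
    w=cloud(c,d); np.save(c+"0.npy",w)
    print(c,bot.camera_model(c)["t"])
    for n in("cup","coaster","panel","fin","dial_tip","marker_tip","tin","jar","notepad","remote","phone"):
        f=bot.pinpoint(n,c)
        for r in f[:4]:
            a=[int(round(x)) for x in r["at"]]
            p=w[min(max(a[1],0),399),min(max(a[0],0),639)]
            print(n,round(r["score"],2),a,np.round(p,3))
o=bot.get_obs();print({k:np.round(v,3) for k,v in o.items()})
E
```

```text
top [0.00886148 0.59124376 1.20182911]
cup 0.58 [249, 142] [0.782 0.254 0.05 ]
cup 0.56 [265, 186] [0.647 0.202 0.035]
cup 0.49 [277, 151] [0.755 0.167 0.049]
coaster 0.65 [385, 224] [ 0.54  -0.174  0.003]
panel 0.75 [274, 214] [0.557 0.167 0.066]
fin 0.8 [258, 202] [0.593 0.217 0.063]
dial_tip 0.71 [254, 201] [0.595 0.228 0.069]
dial_tip 0.66 [401, 195] [ 0.627 -0.218  0.035]
marker_tip 0.62 [291, 193] [0.628 0.121 0.027]
tin 0.66 [158, 247] [0.454 0.518 0.03 ]
tin 0.6 [246, 235] [0.495 0.252 0.041]
jar 0.58 [403, 196] [ 0.624 -0.224  0.037]
notepad 0.91 [382, 268] [ 0.404 -0.162  0.018]
remote 0.74 [352, 209] [ 0.584 -0.069  0.014]
phone 0.88 [476, 239] [ 0.496 -0.442  0.045]
side [0.4967852  0.24896309 1.2032036 ]
cup 0.82 [279, 230] [0.617 0.21  0.074]
cup 0.73 [223, 231] [0.788 0.266 0.016]
cup 0.59 [249, 220] [0.757 0.187 0.016]
coaster 0.63 [302, 247] [0.55  0.194 0.032]
coaster 0.61 [369, 188] [ 0.543 -0.171  0.002]
panel 0.9 [302, 243] [0.555 0.187 0.039]
fin 0.78 [284, 238] [0.593 0.218 0.062]
dial_tip 0.65 [277, 244] [0.617 0.224 0.028]
marker_tip 0.49 [299, 222] [0.617 0.119 0.032]
tin 0.47 [304, 272] [0.485 0.271 0.043]
jar 0.61 [356, 172] [ 0.621 -0.214  0.007]
notepad 0.84 [405, 209] [ 0.392 -0.136  0.012]
remote 0.73 [342, 199] [ 0.578 -0.057  0.017]
phone 0.92 [416, 152] [ 0.498 -0.428  0.018]
{'t': np.float64(1.2), 'q': array([ 1.17 ,  0.477,  0.022,  1.555, -0.012,  1.109, -0.083]), 'joint_vel': array([-0.001,  0.001, -0.   , -0.001, -0.001, -0.   , -0.001]), 'joint_torque': array([ 0.0000e+00, -5.9632e+01,  1.6060e+00, -2.8154e+01,  1.2000e-02,
        2.0000e-03,  0.0000e+00]), 'eef_pos': array([ 0.195, -0.646,  0.405]), 'tool_rot': array([0.   , 0.989, 0.146, 0.   ]), 'contact_force': array([-0.227, -0.55 ,  0.952]), 'torque': array([0.049, 0.02 , 0.052]), 'grasp_force': np.float64(0.0), 'gripper_width': np.float64(1.0)}
```

View pics/top0.png

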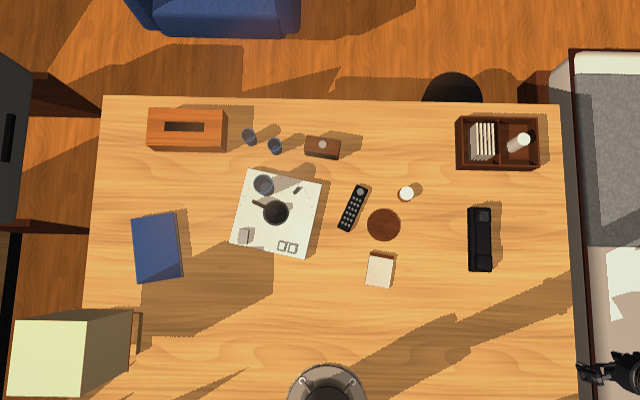

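View pics/side0.png

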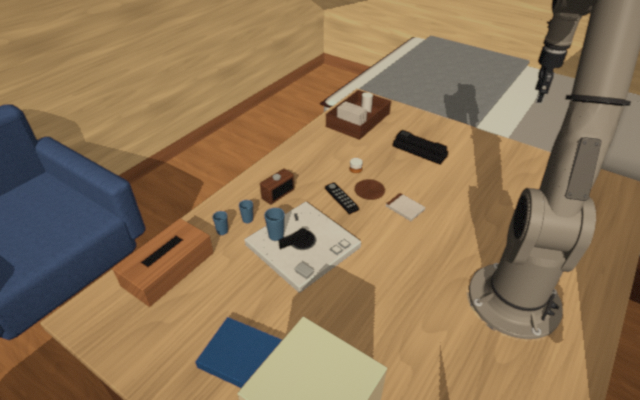

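Top picture: the cup candidates are at (249,136), (275,146) and (263,184). The one at (263,184) stands on the panel and is the largest, and it also shows in the side view at (275,223). The fin points from the boss at (276,213) to (254,202), the marker is near (297,190), and the coaster is at (384,225). Next I check the choice in a close crop and measure.

```bash
python3 - <<'E'
from h import *
im=cv2.imread("pics/top0.png");w=np.load("top0.npy")
cv2.imwrite("pics/crop.png",cv2.resize(im[120:270,220:430],None,fx=3.8,fy=3.8,interpolation=cv2.INTER_CUBIC))
ims=cv2.imread("pics/side0.png")
X,Y,Z=w[...,0],w[...,1],w[...,2]
# cup top rim
for nm,c in(("cup",(264,184)),("b",(249,136)),("c",(275,146))):
    v,u=np.mgrid[:400,:640];s=(np.hypot(u-c[0],v-c[1])<16)&(Z>(.085 if nm=="cup" else .05))
    P=w[s];print(nm,s.sum(),np.nanmax(Z[np.hypot(u-c[0],v-c[1])<14]),P.min(0) if len(P) else "",P.max(0) if len(P) else "")
    if len(P)>5: print(cv2.minEnclosingCircle(P[:,:2].astype(np.float32)))
# coaster circle
hsv=cv2.cvtColor(im,cv2.COLOR_BGR2HSV)
r=[x for x in bot.trace("coaster","top")][0]; 
P=w[r["mask"]];print("coaster",r["score"],r["mask"].sum(),cv2.minEnclosingCircle(P[:,:2].astype(np.float32)),np.nanmean(P,0))
# panel
s=(hsv[...,1]<60)&(hsv[...,2]>110)&(X>.4)&(X<.8)&(Y>0)&(Y<.4)
s=(Z>.02)&(Z<.034)&(X>.4)&(X<.74)&(Y>0.02)&(Y<.36)
s=cv2.morphologyEx(s.astype(np.uint8),cv2.MORPH_OPEN,np.ones((5,5)))>0
print("panel",s.sum(),cv2.minAreaRect(w[s][:,:2].astype(np.float32)),np.nanmedian(Z[s]))
# fin points
f=(Z>.058)&(Z<.072)&(np.hypot(X-.557,Y-.167)<.1)
P=w[f];print("fin",len(P));print(np.round(P[:60],3).tolist())
E
```

```text
cup 144 0.11904679321617484 [0.61275843 0.17050474 0.08511121] [0.66854023 0.22632353 0.11904679]
((0.6407427787780762, 0.19822829961776733), 0.028887370601296425)
b 78 0.06846705669500017 [0.78091184 0.23546853 0.05000968] [0.82344041 0.2773065  0.06846706]
((0.8023831844329834, 0.25574320554733276), 0.022309105843305588)
c 75 0.06931366338080379 [0.75291617 0.15393804 0.05076459] [0.79563173 0.19728    0.06931366]
((0.7744867205619812, 0.17591246962547302), 0.022086385637521744)
coaster 0.83 851 ((0.5392690896987915, -0.1669357717037201), 0.05190201848745346) [ 0.5388592  -0.16690514  0.00579821]
panel 4380 ((0.567636251449585, 0.16781125962734222), (0.24052928388118744, 0.2401781976222992), 78.35698699951172) 0.02831052731638615
fin 149
[[0.653, 0.179, 0.069], [0.647, 0.173, 0.069], [0.64, 0.221, 0.07], [0.638, 0.221, 0.065], [0.639, 0.219, 0.059], [0.639, 0.173, 0.067], [0.636, 0.219, 0.058], [0.636, 0.173, 0.063], [0.633, 0.219, 0.062], [0.634, 0.174, 0.062], [0.624, 0.179, 0.062], [0.621, 0.182, 0.06], [0.617, 0.205, 0.067], [0.617, 0.19, 0.068], [0.618, 0.188, 0.06], [0.601, 0
[... 314 characters left out ...]
.593, 0.223, 0.064], [0.593, 0.22, 0.064], [0.593, 0.217, 0.063], [0.592, 0.213, 0.068], [0.593, 0.211, 0.064], [0.59, 0.226, 0.062], [0.589, 0.222, 0.066], [0.59, 0.219, 0.064], [0.59, 0.217, 0.064], [0.59, 0.214, 0.062], [0.59, 0.211, 0.064], [0.589, 0.207, 0.068], [0.59, 0.204, 0.066], [0.586, 0.219, 0.067], [0.587, 0.217, 0.063], [0.586, 0.213, 0.065], [0.586, 0.21, 0.068], [0.587, 0.208, 0.061], [0.586, 0.204, 0.07], [0.587, 0.202, 0.064], [0.586, 0.198, 0.069], [0.583, 0.213, 0.067], [0.584, 0.21, 0.065], [0.584, 0.208, 0.063], [0.583, 0.204, 0.067], [0.584, 0.201, 0.064], [0.584, 0.198, 0.066], [0.584, 0.195, 0.064], [0.584, 0.192, 0.065], [0.581, 0.207, 0.064], [0.581, 0.205, 0.061]]
```

View pics/crop.png

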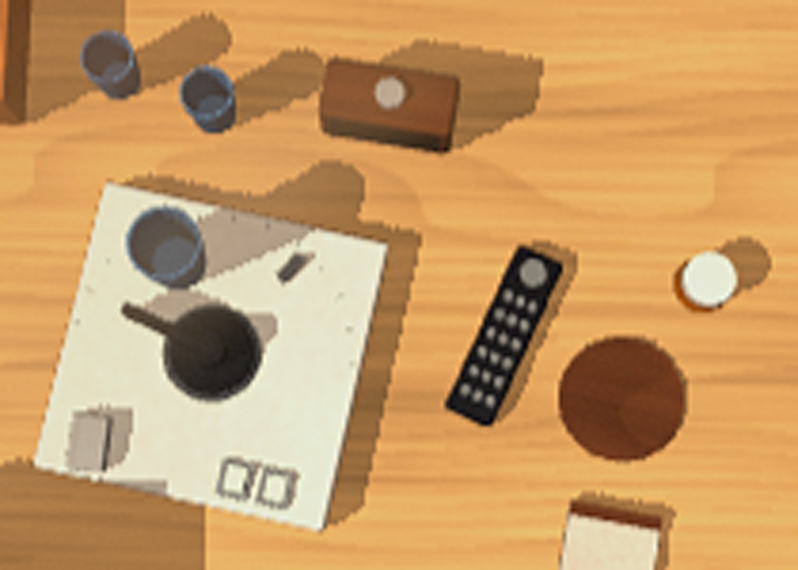

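The choice holds: the cup on the panel at crop (167,245) has a 29 mm rim and its top at 0.113 m. The two look-alikes have a 22 mm rim. I'm moving towards it above everything.

```bash
python3 -m pendant '[[0.0854,0.036,-0.019,0,0],[0.0854,0.036,-0.019,0,0],[0.0854,0.036,-0.019,0,0],[0.0854,0.036,-0.019,0,0],[0.0854,0.036,-0.019,0,0],[0.0854,0.036,-0.019,0,0],[0.0854,0.036,-0.019,0,0],[0.0854,0.036,-0.019,0,0],[0.0854,0.036,-0.019,0,0],[0.0854,0.036,-0.019,0,0],[0.0854,0.036,-0.019,0,0],[0.0854,0.036,-0.019,0,0]]'
python3 -m pendant '[[0.0854,0.018,-0.034,0,0],[0.0854,0.018,-0.034,0,0],[0.0854,0.018,-0.034,0,0],[0.0854,0.018,-0.034,0,0],[0.0854,0.018,-0.034,0,0],[0.0854,0.018,-0.034,0,0],[0.0854,0.018,-0.034,0,0],[0.0854,0.018,-0.034,0,0],[0.0854,0.018,-0.034,0,0],[0.0854,0.018,-0.034,0,0],[0.0854,0,0,0,0],[0.0854,0,0,0,0]]'
cat >> h.py <<'E'
from scipy.spatial.transform import Rotation as Ro
def tool(target):
    o=bot.get_obs();q=o["tool_rot"];R=Ro.from_quat([q[1],q[2],q[3],q[0]])
    print("t",o["t"],"pos",np.round(o["eef_pos"],4),"x axis",np.round(R.as_matrix()[:,0],3),"q",np.round(o["q"],2))
    if target is not None: print("tool shift",np.round(R.as_matrix().T@(np.array(target)-o["eef_pos"]),4))
E
python3 - <<'E'
from h import *
tool([.641,.198,.405])
im,d=bot.read_camera("wrist");w=cloud("wrist",d);cv2.imwrite("pics/w1.png",im);np.save("w1.npy",w)
Z=w[...,2];s=(Z>.105)&(Z<.12);print(s.sum())
if s.sum()>20: print(cv2.minEnclosingCircle(w[s][:,:2].astype(np.float32)))
for n in("cup","panel","fin","dial_tip","marker_tip"):
    for r in bot.pinpoint(n,"wrist")[:2]:
        a=np.clip(np.round(r["at"]).astype(int),0,[639,399]);print(n,round(r["score"],2),a,np.round(w[a[1],a[0]],3),np.round(px2w("wrist",r["at"],z=.034),3))
E
```

```text
t: 2.25
eef_pos: [0.5438, -0.3017, 0.405]
tool_rot: [0.0, 0.989, 0.146, 0.0]
contact_force: [0.8, -0.7, 0.1]
gripper_width: 0.998
grasp_force: 0.0
t: 3.25
eef_pos: [0.6168, 0.0777, 0.4047]
tool_rot: [-0.001, 0.989, 0.149, 0.0]
contact_force: [1.0, -1.4, -0.7]
gripper_width: 1.0
grasp_force: 0.0
t 3.25 pos [0.6168 0.0777 0.4047] x axis [0.956 0.294 0.001] q [-0.02  0.41 -0.28  1.67  0.12  1.08 -1.6 ]
tool shift [ 5.860e-02 -1.078e-01 -1.000e-04]
1658
((0.6407086849212646, 0.19522733986377716), 0.029094701632857323)
cup 0.7 [218 115] [0.651 0.17  0.113] [0.64  0.19  0.034]
panel 0.62 [239 186] [0.579 0.156 0.037] [0.578 0.154 0.034]
fin 0.96 [169 165] [0.589 0.216 0.065] [0.579 0.225 0.034]
dial_tip 0.62 [165 143] [0.618 0.206 0.106] [0.6   0.232 0.034]
marker_tip 0.51 [292 158] [0.619 0.114 0.026] [0.621 0.11  0.034]
```

View pics/w1.png

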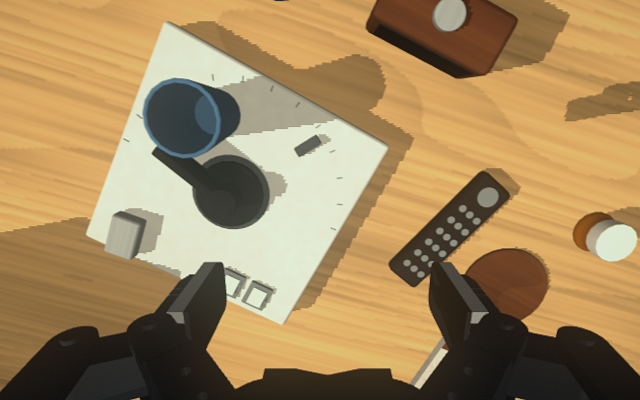

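The wrist view shows the cup at (190,117), the dial axis at about (230,190), the fin tip at (158,150) and the marker at (308,145). I'm going over the cup, down, and gripping gently.

```bash
python3 -m pendant '[[0.0854,0.0145,-0.0265,0,0],[0.0854,0.0145,-0.0265,0,0],[0.0854,0.0145,-0.0265,0,0],[0.0854,0.0145,-0.0265,0,0],[0.0854,0,0,0,0],[0.0854,0,0,0.032,0],[0.0854,0,0,0.032,0],[0.0854,0,0,0.032,0],[0.0854,0,0,0.032,0],[0.0854,0,0,0.032,0],[0.0854,0,0,0,0],[0.0854,0,0,0,0]]' 
python3 - <<'E'
from h import *
tool([.641,.1965,.245])
w=np.load("w1.npy");im=cv2.imread("pics/w1.png");g=im.max(2)
Z=w[...,2]
def circ(P): return cv2.minEnclosingCircle(P[:,:2].astype(np.float32))
# marker
s=np.zeros(Z.shape,bool);s[128:162,288:328]=1
s&=(g<120);s&=(w[...,2]>.03)
P=w[s];print("marker",len(P),cv2.minAreaRect(P[:,:2].astype(np.float32)),np.nanmean(P,0))
c=P[:,:2].mean(0)
C=np.array([.5676,.1678]);print("angle",np.arctan2(*(c-C)[::-1]),np.hypot(*(c-C)))
# panel by corners
s=((Z>.02)&(Z<.034)&(w[...,0]>.4)&(w[...,1]<.35)&(w[...,1]>0)&(w[...,0]<.73))
s=cv2.morphologyEx(s.astype(np.uint8),cv2.MORPH_OPEN,np.ones((5,5)))>0
print("panel",cv2.minAreaRect(w[s][:,:2].astype(np.float32)))
# disc: dark at z~.038
s=(Z>.036)&(Z<.041)&(g<90)&(np.hypot(w[...,0]-C[0],w[...,1]-C[1])<.05)
print("disc",s.sum(),circ(w[s]))
s=(Z>.061)&(Z<.068)&(g<90)&(np.hypot(w[...,0]-C[0],w[...,1]-C[1])<.09)
P=w[s][:,:2]
far=P[np.hypot(*(P-C).T)>.03]
print("fin",len(P),len(far),np.arctan2(*(far.mean(0)-C)[::-1]),np.hypot(*(far-C).T).max())
E
```

```text
t: 4.55
eef_pos: [0.6414, 0.1913, 0.2435]
tool_rot: [0.0, 0.989, 0.145, -0.002]
contact_force: [-0.7, -0.2, 0.2]
gripper_width: 0.999
grasp_force: 0.0
t 4.55 pos [0.6414 0.1913 0.2435] x axis [ 0.958  0.288 -0.004] q [-0.2   0.65 -0.26  1.67  0.21  0.85 -1.83]
tool shift [ 0.0011 -0.0051 -0.0015]
marker 262 ((0.6368294954299927, 0.10204683244228363), (0.010180819779634476, 0.025654975324869156), 47.57413101196289) [0.63729562 0.10210083 0.03581328]
angle -0.7558896974469262 0.09578026789143297
panel ((0.5667292475700378, 0.1643866002559662), (0.2398071587085724, 0.23972569406032562), 78.33538055419922)
disc 2167 ((0.5724040269851685, 0.17192858457565308), 0.042524367570877075)
fin 1620 714 0.8485743705754205 0.08973316851832
```

```bash
python3 -m pendant '[[0.0854,0.001,-0.004,0,0],[0.07,0,0,0,0],[0.06,0,0,0,0],[0.05,0,0,0,0],[0.04,0,0,0,0],[0.035,0,0,0,0],[0.035,0,0,0,0],[0.035,0,0,0,0]]' 30
python3 -m pendant '[[0.035,0,0,-0.015,0],[0.035,0,0,-0.03,0],[0.035,0,0,-0.03,0],[0.035,0,0,-0.03,0],[0.035,0,0,0,0]]' 30
python3 - <<'E'
from h import *
tool([.539,-.167,.35])
im,d=bot.read_camera("wrist");cv2.imwrite("pics/w2.png",im);w=cloud("wrist",d);np.save("w2.npy",w)
im,d=bot.read_camera("top");w=cloud("top",d);Z=w[...,2];cv2.imwrite("pics/t2.png",im)
r=bot.trace("coaster","wrist")
for x in r[:2]: print(x["score"],x["at"])
E
```

```text
t: 5.22
eef_pos: [0.6424, 0.1971, 0.2473]
tool_rot: [-0.0, 0.989, 0.146, 0.002]
contact_force: [-1.0, -0.0, 5.8]
gripper_width: 0.66
grasp_force: 30.9
t: 5.63
eef_pos: [0.6433, 0.1974, 0.3577]
tool_rot: [-0.001, 0.989, 0.146, 0.006]
contact_force: [1.0, 1.0, -1.0]
gripper_width: 0.659
grasp_force: 32.5
t 5.6333 pos [0.6433 0.1974 0.3577] x axis [0.957 0.288 0.012] q [-0.19  0.53 -0.29  1.59  0.17  1.03 -1.8 ]
tool shift [-0.205   0.3188  0.005 ]
0.8 [613.2, 352.7]
```

View pics/w2.png

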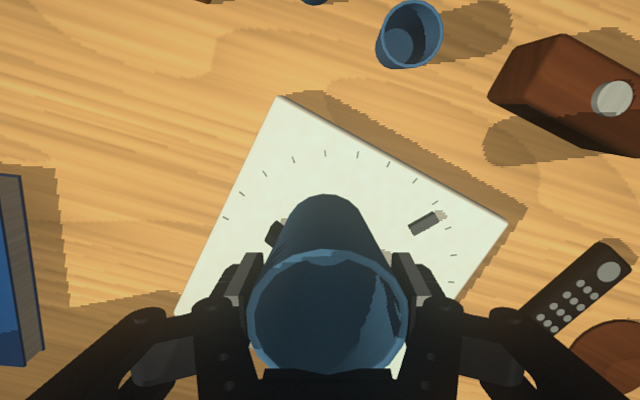

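The wrist view shows the cup gripped and upright between the pads at (325,310), clear of the panel. I'm carrying it over the coaster.

```bash
python3 -m pendant '[[0.035,-0.01,0.016,0,0],[0.035,-0.02,0.031,0,0],[0.035,-0.02,0.031,0,0],[0.035,-0.02,0.031,0,0],[0.035,-0.02,0.031,0,0],[0.035,-0.02,0.031,0,0],[0.035,-0.02,0.031,0,0],[0.035,-0.02,0.031,0,0],[0.035,-0.02,0.031,0,0],[0.035,-0.02,0.031,0,0],[0.035,-0.015,0.023,0,0],[0.035,0,0,0,0]]' 30
python3 -m pendant '[[0.035,0,0,0.03,0],[0.035,0,0,0.03,0],[0.035,0,0,0.03,0],[0.035,0,0,0,0],[0.035,0,0,0,0]]' 30
python3 - <<'E'
from h import *
tool([.540,-.167,.2243])
im,d=bot.read_camera("wrist");w=cloud("wrist",d);cv2.imwrite("pics/w3.png",im)
r=bot.trace("coaster","wrist")
if r:
    m=r[0]["mask"];P=w[m&(w[...,2]<.012)][:,:2];print(r[0]["score"],len(P),np.round(cv2.minEnclosingCircle(P.astype(np.float32)),3) if 0 else cv2.minEnclosingCircle(P.astype(np.float32)))
im,d=bot.read_camera("side");w=cloud("side",d);cv2.imwrite("pics/s3.png",cv2.resize(im[100:260,280:480],None,fx=3,fy=3))
for x in bot.trace("cup","side")[:3]:
    P=w[x["mask"]];print("cup",x["score"],x["at"],np.nanmin(P,0),np.nanmax(P,0))
E
```

```text
t: 6.78
eef_pos: [0.5339, -0.1745, 0.3479]
tool_rot: [0.001, 0.99, 0.141, -0.003]
contact_force: [-0.4, -1.7, -1.6]
gripper_width: 0.657
grasp_force: 32.7
t: 7.2
eef_pos: [0.536, -0.1666, 0.2577]
tool_rot: [-0.001, 0.989, 0.146, -0.003]
contact_force: [-0.8, 0.6, -1.0]
gripper_width: 0.655
grasp_force: 33.2
t 7.2 pos [ 0.536  -0.1666  0.2577] x axis [ 0.957  0.289 -0.005] q [ 0.35  0.49 -0.2   1.94  0.14  0.74 -1.21]
tool shift [0.0039 0.0016 0.0334]
0.7 11840 ((0.5395597219467163, -0.16797111928462982), 0.0532643087208271)
cup 0.67 [378.2, 168.8] [ 0.50664835 -0.3485087  -0.00363701] [ 0.6013869  -0.13131887  0.15930296]
cup 0.61 [221.7, 218.2] [ 7.77736122e-01  2.35307671e-01 -3.78399823e-04] [0.84446123 0.2812228  0.06801484]
cup 0.5 [245.4, 212.0] [ 7.49759490e-01  1.53125820e-01 -6.17873762e-05] [0.82760664 0.19976987 0.06957686]
```

View pics/s3.png

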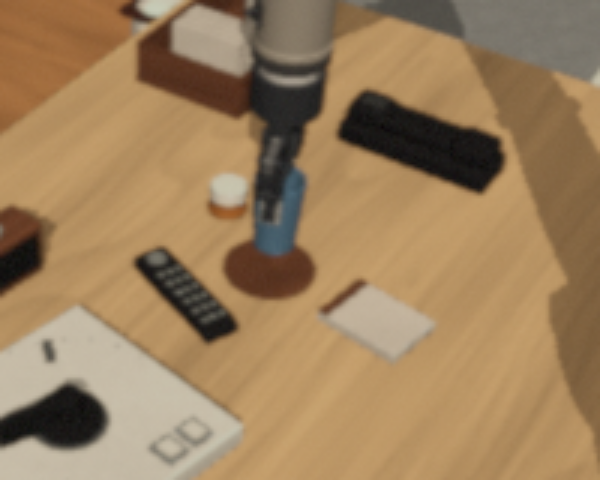

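The side crop shows the cup upright in the gripper at (278,215), right above the coaster at (270,268). I'm lowering it in small steps.

```bash
python3 -m pendant '[[0.035,0.004,0.001,0.01,0],[0.035,0,0,0.01,0],[0.035,0,0,0.005,0],[0.035,0,0,0.002,0],[0.035,0,0,0.001,0],[0.035,0,0,0.001,0],[0.035,0,0,0,0]]' 30
python3 -m pendant '[[0.035,0,0,0.001,0],[0.035,0,0,0.001,0],[0.035,0,0,0,0]]' 30
python3 -m pendant '[[0.035,0,0,0.001,0],[0.035,0,0,0.001,0],[0.035,0,0,0,0]]' 30
```

```text
t: 7.98
eef_pos: [0.5412, -0.1669, 0.2306]
tool_rot: [-0.0, 0.989, 0.146, -0.0]
contact_force: [0.1, -1.3, -1.7]
gripper_width: 0.658
grasp_force: 33.2
t: 8.23
eef_pos: [0.5412, -0.1669, 0.2287]
tool_rot: [0.0, 0.989, 0.146, 0.0]
contact_force: [0.2, -0.1, -2.0]
gripper_width: 0.655
grasp_force: 33.2
t: 8.48
eef_pos: [0.5411, -0.1669, 0.2265]
tool_rot: [-0.0, 0.989, 0.146, -0.0]
contact_force: [-0.2, -0.1, -1.6]
gripper_width: 0.654
grasp_force: 33.2
```

```bash
python3 -m pendant '[[0.035,0,0,0.001,0],[0.035,0,0,0,0]]' 30
python3 -m pendant '[[0.035,0,0,0.001,0],[0.035,0,0,0,0]]' 30
python3 -m pendant '[[0.035,0,0,0.001,0],[0.035,0,0,0,0]]' 30
```

```text
t: 8.65
eef_pos: [0.5412, -0.1669, 0.2256]
tool_rot: [-0.0, 0.989, 0.146, -0.0]
contact_force: [-0.1, 0.8, -2.1]
gripper_width: 0.655
grasp_force: 33.2
t: 8.82
eef_pos: [0.5412, -0.1669, 0.2245]
tool_rot: [-0.0, 0.989, 0.146, -0.0]
contact_force: [0.7, 0.3, -2.5]
gripper_width: 0.657
grasp_force: 33.2
t: 8.98
eef_pos: [0.5416, -0.1668, 0.2244]
tool_rot: [0.0, 0.989, 0.146, 0.001]
contact_force: [-0.7, 0.8, 3.8]
gripper_width: 0.65
grasp_force: 33.4
```

Contact: the force rose from -2 to +4 N at the expected height. I'm opening and rising straight up.

```bash
python3 -m pendant '[[0.056,0,0,0,0],[0.058,0,0,0,0],[0.062,0,0,0,0],[0.07,0,0,0,0],[0.08,0,0,0,0],[0.0854,0,0,0,0],[0.0854,0,0,0,0],[0.0854,0,0,0,0]]' 
python3 -m pendant '[[0.0854,0,0,-0.015,0],[0.0854,0,0,-0.035,0],[0.0854,0,0,-0.04,0],[0.0854,0,0,-0.04,0],[0.0854,0,0,-0.04,0],[0.0854,0,0,0,0]]' 
python3 - <<'E'
from h import *
im,d=bot.read_camera("wrist");w=cloud("wrist",d);cv2.imwrite("pics/w4.png",im)
Z=w[...,2];n=np.hypot(w[...,0]-.54,w[...,1]+.167)<.06
s=n&(Z>.083)&(Z<.1);print(s.sum(),np.nanmax(Z[n&(Z<.13)]))
if s.sum()>20:print(cv2.minEnclosingCircle(w[s][:,:2].astype(np.float32)))
tool([.567,.166,.39])
E
```

```text
t: 9.65
eef_pos: [0.5412, -0.167, 0.2237]
tool_rot: [0.0, 0.989, 0.146, -0.0]
contact_force: [-0.2, 0.9, -0.0]
gripper_width: 1.002
grasp_force: 0.0
t: 10.15
eef_pos: [0.5434, -0.1672, 0.4022]
tool_rot: [0.003, 0.989, 0.146, 0.006]
contact_force: [1.4, 0.2, -0.2]
gripper_width: 1.0
grasp_force: 0.0
899 0.08862468518607337
((0.5365312695503235, -0.16532041132450104), 0.0288604237139225)
t 10.2 pos [ 0.5425 -0.1671  0.3986] x axis [0.957 0.288 0.008] q [ 0.37  0.32 -0.22  1.81  0.08  1.01 -1.16]
tool shift [ 0.1194 -0.3119  0.008 ]
```

View pics/w4.png

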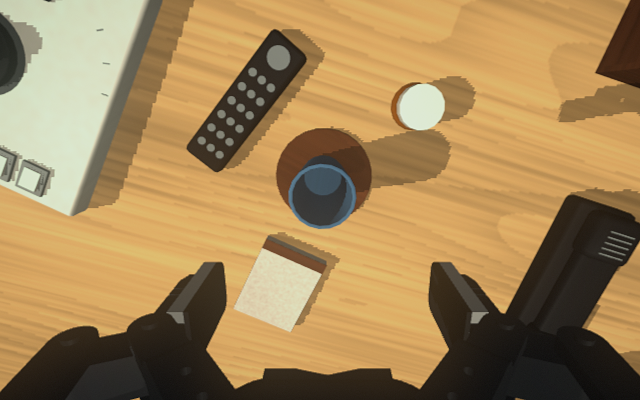

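The cup stands upright in the middle of the coaster: rim at (322,196), coaster centre (324,175), measured offset about 3 mm. I'm going back to where the whole panel is in view and closing the fingers.

```bash
python3 -m pendant '[[0.0,0.02,-0.030,0,0],[0.0,0.02,-0.030,0,0],[0.0,0.02,-0.030,0,0],[0.0,0.02,-0.030,0,0],[0.0,0.02,-0.030,0,0],[0.0,0.02,-0.030,0,0],[0.0,0.02,-0.030,0,0],[0,0,0,0,0],[0,0,0,0,0],[0,0,0,0,0]]' 30
cat > meas.py <<'E'
from h import *
import sys
def measure(cam,C0):
    im,d=bot.read_camera(cam);w=cloud(cam,d);g=im.max(2);X,Y,Z=w[...,0],w[...,1],w[...,2]
    cv2.imwrite(f"pics/m_{cam}_{bot.get_obs()['t']:.1f}.png",im)
    s=(Z>.02)&(Z<.034)&(np.abs(X-C0[0])<.165)&(np.abs(Y-C0[1])<.165)
    s=cv2.morphologyEx(s.astype(np.uint8),cv2.MORPH_OPEN,np.ones((5,5)))>0
    r=cv2.minAreaRect(w[s][:,:2].astype(np.float32));print(cam,"panel",r)
    C=np.array(r[0]) if abs(r[1][0]-.24)<.004 and abs(r[1][1]-.24)<.004 else np.array(C0)
    rr=np.hypot(X-C[0],Y-C[1])
    # fin: high points outside boss
    s=(Z>.055)&(Z<.072)&(rr>.03)&(rr<.085)
    P=w[s][:,:2]
    if len(P): m=P.mean(0)-C;print("fin",len(P),"angle deg",np.degrees(np.arctan2(m[1],m[0])),"rmax",np.hypot(*(P-C).T).max())
    # marker
    s=(rr>.079)&(rr<.11)&(g<110)&(Z>.028)&(Z<.042)
    s=cv2.morphologyEx(s.astype(np.uint8),cv2.MORPH_OPEN,np.ones((2,2)))>0
    n,lab,st,_=cv2.connectedComponentsWithStats(s.astype(np.uint8))
    for i in range(1,n):
        if st[i,4]>12:
            P=w[lab==i][:,:2];m=P.mean(0)-C;print("marker?",st[i,4],"angle",np.degrees(np.arctan2(m[1],m[0])),"r",np.hypot(*m),cv2.minAreaRect(P.astype(np.float32)))
if __name__=="__main__":
    for c in sys.argv[1:]: measure(c,(.567,.166))
    tool(None)
E
python3 meas.py wrist top
```

```text
t: 11.03
eef_pos: [0.6144, 0.0741, 0.3924]
tool_rot: [0.0, 0.989, 0.146, -0.001]
contact_force: [-0.7, -0.5, -0.9]
gripper_width: 0.003
grasp_force: 0.0
wrist panel ((0.5667842030525208, 0.1666174829006195), (0.23988628387451172, 0.23969195783138275), 78.44100189208984)
fin 794 angle deg 63.34325390852597 rmax 0.0756378531631808
marker? 277 angle -42.088713395411794 r 0.09425580674751656 ((0.6362763047218323, 0.10344144701957703), (0.010151133872568607, 0.025578390806913376), 48.6287727355957)
marker? 185 angle nan r nan ((0.5039137601852417, 0.24843858182430267), (0.030631741508841515, 0.014101308770477772), 27.26183319091797)
marker? 38 angle -162.39002427248502 r 0.09238313757975015 ((0.4788399934768677, 0.13849647343158722), (0.021492445841431618, 0.003245322499424219), 72.99142456054688)
marker? 22 angle -150.7693209871587 r 0.106531825597938 ((0.4736253619194031, 0.11455418169498444), (0.012033184990286827, 0.002409478882327676), 76.0947265625)
top panel ((0.5692331790924072, 0.17452320456504822), (0.22616149485111237, 0.24018415808677673), 78.6441650390625)
fin 53 angle deg 65.72307678734745 rmax 0.07615191272573302
t 11.1333 pos [0.6144 0.0727 0.3929] x axis [ 0.958  0.286 -0.002] q [ 0.01  0.41 -0.3   1.69  0.14  1.06 -1.62]
```

The measurement gives the axis at (0.567,0.167), the fin at 64° and the marker at -42° (world angles). I'll push with the tool's -x side at 58 mm radius, turning the tool along with the fin, so I turn the wrist first.

```bash
python3 -m pendant '[[0,0,0,0,-6.9],[0,0,0,0,-6.9],[0,0,0,0,-6.9],[0,0,0,0,-6.9],[0,0,0,0,-6.9],[0,0,0,0,-6.9],[0,0,0,0,-6.9],[0,0,0,0,-6.9],[0,0,0,0,-6.9],[0,0,0,0,-6.9]]'
python3 -m pendant '[[0,0,0,0,-6.9],[0,0,0,0,-6.9],[0,0,0,0,-6.9],[0,0,0,0,-6.9],[0,0,0,0,-6.9],[0,0,0,0,-6.9],[0,0,0,0,-6.9],[0,0,0,0,-6.9],[0,0,0,0,-6.9],[0,0,0,0,-6.9],[0,0,0,0,0],[0,0,0,0,0]]'
python3 - <<'E'
from h import *
tool([.567,.2312,.293])
E
```

```text
t: 11.97
eef_pos: [0.6145, 0.0725, 0.3935]
tool_rot: [0.0, 0.732, 0.682, -0.0]
contact_force: [0.5, 0.1, -0.1]
gripper_width: -0.001
grasp_force: 0.0
t: 12.97
eef_pos: [0.6146, 0.073, 0.3934]
tool_rot: [-0.0, 0.221, 0.975, -0.0]
contact_force: [0.3, -0.2, -0.8]
gripper_width: -0.0
grasp_force: 0.0
t 12.9667 pos [0.6146 0.073  0.3934] x axis [-0.902  0.431  0.   ] q [ 0.36  0.52 -0.81  1.67  0.4   1.13  0.57]
tool shift [0.1112 0.1222 0.1003]
```

```bash
python3 -m pendant '[[0,0.0222,0.0244,0,0],[0,0.0222,0.0244,0,0],[0,0.0222,0.0244,0,0],[0,0.0222,0.0244,0,0],[0,0.0222,0.0244,0,0],[0,0,0,0,0],[0,0,0,0.033,0],[0,0,0,0.033,0],[0,0,0,0.033,0],[0,0,0,0,0],[0,0,0,0,0]]'
python3 - <<'E'
from h import *
tool([.567,.2312,.213])
E
```

```text
t: 13.88
eef_pos: [0.566, 0.2314, 0.2937]
tool_rot: [-0.001, 0.22, 0.976, -0.001]
contact_force: [-0.1, 1.6, 1.2]
gripper_width: -0.001
grasp_force: 0.0
t 13.8833 pos [0.566  0.2314 0.2937] x axis [-0.904  0.429  0.002] q [ 0.07  0.62 -0.77  1.77  0.51  0.97  0.22]
tool shift [-0.0011  0.0005  0.0807]
```

```bash
python3 -m pendant '[[0,-0.001,0,0.025,0],[0,0,0,0.025,0],[0,0,0,0.02,0],[0,0,0,0.01,0],[0,0,0,0,0],[0,0,0,0,0]]'
python3 - <<'E'
from h import *
tool([.567,.2312,.213])
# rows for one arc step, tool frame: x=tangential ccw, turn cw by a
a=np.radians(5)
for nm,off in (("16",.016),):
    p=np.array([off,0.058]) # in frame at phi: x tangential ccw; radial component
    # tool y dir: z down, x=tangential ccw -> y = z cross x
    phi=np.radians(64);f=lambda phi:.058*np.array([np.cos(phi),np.sin(phi)])+off*np.array([-np.sin(phi),np.cos(phi)])
    d=f(phi-a)-f(phi);x=np.array([-np.sin(phi),np.cos(phi)]);y=np.cross([0,0,-1],[*x,0])[:2]
    print(d@x,d@y, y)
E
```

```text
t: 14.38
eef_pos: [0.5679, 0.2322, 0.2164]
tool_rot: [0.001, 0.219, 0.976, 0.001]
contact_force: [-0.4, 0.7, 0.1]
gripper_width: 0.006
grasp_force: 0.0
t 14.3833 pos [0.5679 0.2322 0.2164] x axis [-0.904  0.427 -0.001] q [ 0.02  0.72 -0.7   1.81  0.6   0.85  0.15]
tool shift [ 0.0004 -0.0013  0.0034]
-0.005115917909896241 0.0011737843732837687 [0.43837115 0.89879405]
```

```bash
python3 -m pendant '[[0,-0.004,0,0.003,0],[0,-0.004,0,0,0],[0,-0.004,0,0,0],[0,-0.0051,0.0012,0,5],[0,-0.0051,0.0012,0,5],[0,-0.0051,0.0012,0,5],[0,-0.0051,0.0012,0,5],[0,-0.0051,0.0012,0,5],[0,-0.0051,0.0012,0,5],[0,0,0,0,0]]'
cat > arc.py <<'E'
from h import *
o=bot.get_obs();q=o["tool_rot"];R=Ro.from_quat([q[1],q[2],q[3],q[0]]).as_matrix()
C=np.array([.5668,.1668]);p=o["eef_pos"][:2]-C;x=R[:2,0]
phi=np.arctan2(x[1],x[0])-np.pi/2
e=np.array([np.cos(phi),np.sin(phi)])
print("phi",np.degrees(phi),"radial",p@e,"tang",p@x,"fin if 16mm:",np.degrees(np.arctan2(p[1],p[0])-np.arcsin(.016/np.hypot(*p))),"z",o["eef_pos"][2],"q",np.round(o["q"],2))
E
python3 arc.py; python3 meas.py top
```

```text
t: 15.22
eef_pos: [0.6071, 0.2133, 0.2123]
tool_rot: [0.0, 0.465, 0.885, 0.0]
contact_force: [-0.6, -0.2, -0.0]
gripper_width: -0.002
grasp_force: 0.0
phi 34.5338798853657 radial 0.05959440062377574 tang 0.015431048710579393 fin if 16mm: 33.986189450569185 z 0.2122758593928668 q [-0.03  0.72 -0.57  1.74  0.51  0.83 -0.23]
top panel ((0.5679615139961243, 0.16775240004062653), (0.23932693898677826, 0.24075458943843842), 78.04808044433594)
marker? 19 angle -44.839213653419144 r 0.09212060903270214 ((0.6335267424583435, 0.10197314620018005), (0.006310446187853813, 0.021586334332823753), 58.9814453125)
t 15.2667 pos [0.6069 0.2135 0.2122] x axis [-0.571  0.821 -0.001] q [-0.03  0.72 -0.58  1.74  0.51  0.83 -0.23]
```

```bash
python3 -m pendant '[[0,-0.0051,0.0012,0,5],[0,-0.0051,0.0012,0,5],[0,-0.0051,0.0012,0,5],[0,-0.0051,0.0012,0,5]]'
python3 -m pendant '[[0,-0.0051,0.0012,0,5],[0,-0.0051,0.0012,0,5],[0,-0.0051,0.0012,0,5],[0,-0.0051,0.0012,0,5],[0,-0.0051,0.0012,0,5],[0,-0.0051,0.0012,0,5],[0,0,0,0,0]]'
python3 arc.py; python3 - <<'E'
from h import *
im,d=bot.read_camera("side");a=cv2.resize(im[180:300,230:390],None,fx=4,fy=4)
im,d=bot.read_camera("top");b=cv2.resize(im[140:260,200:360],None,fx=4,fy=4)
cv2.imwrite("pics/p1.png",cv2.resize(np.hstack([a,b]),(800,300)))
E
```

```text
t: 15.6
eef_pos: [0.6197, 0.1986, 0.2121]
tool_rot: [-0.0, 0.61, 0.792, 0.0]
contact_force: [-1.6, 1.7, 0.8]
gripper_width: -0.003
grasp_force: 1.0
t: 16.18
eef_pos: [0.6283, 0.1676, 0.2121]
tool_rot: [0.0, 0.795, 0.607, 0.0]
contact_force: [-0.1, -0.0, -0.1]
gripper_width: -0.003
grasp_force: 0.0
phi -15.275662727397984 radial 0.05914192459715606 tang 0.016968069842189286 fin if 16mm: -14.339962030464264 z 0.21206588632657464 q [-0.09  0.69 -0.37  1.73  0.33  0.79 -0.89]
```

View pics/p1.png

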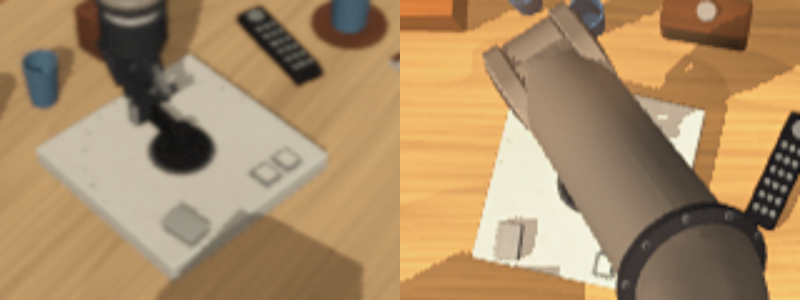

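The side half shows the fin running from the disc at (180,145) to the fingers at (150,110), so it is being pushed along. I'll go on to about -34°, then back off and measure.

```bash
python3 -m pendant '[[0,-0.0051,0.0012,0,5],[0,-0.0051,0.0012,0,5],[0,-0.0051,0.0012,0,5],[0,-0.0051,0.0012,0,5],[0,0,0,0,0]]'
python3 arc.py
python3 -m pendant '[[0,0.01,0,0,0],[0,0.01,0,0,0],[0,0,0,-0.03,0],[0,0,0,-0.04,0],[0,0,0,-0.04,0],[0,0,0,-0.04,0],[0,0,0,0,0],[0,0,0,0,0]]'
python3 meas.py wrist top
```

```text
t: 16.7
eef_pos: [0.6248, 0.1471, 0.2119]
tool_rot: [0.0, 0.888, 0.46, 0.0]
contact_force: [0.0, -0.3, 0.0]
gripper_width: 0.003
grasp_force: 0.0
phi -35.222225598384206 radial 0.05868566280042355 tang 0.017356967658765234 fin if 16mm: -33.90177881298401 z 0.21185818634481207 q [-0.12  0.66 -0.28  1.76  0.25  0.76 -1.15]
t: 17.37
eef_pos: [0.6374, 0.1655, 0.3652]
tool_rot: [0.0, 0.887, 0.462, 0.003]
contact_force: [-0.5, -0.1, -0.5]
gripper_width: -0.0
grasp_force: 0.0
wrist panel ((0.5645723342895508, 0.16734500229358673), (0.23983006179332733, 0.2395787239074707), 78.4712142944336)
fin 739 angle deg -33.505050464420194 rmax 0.074883105091678
marker? 187 angle 122.06862375395407 r 0.10145135260839991 ((0.5097100138664246, 0.2517986595630646), (0.021696751937270164, 0.00814162939786911), 57.08309555053711)
marker? 312 angle nan r nan ((0.6346113085746765, 0.10311175137758255), (0.01453414373099804, 0.02668178640305996), 48.93999481201172)
marker? 43 angle -163.33094444070142 r 0.09122655824805156 ((0.4771079123020172, 0.1411394476890564), (0.021596597507596016, 0.0016511102439835668), 80.24115753173828)
top panel ((0.5584267973899841, 0.1633351594209671), (0.1778045892715454, 0.3200445771217346), 19.57724952697754)
t 17.4667 pos [0.6362 0.1645 0.361 ] x axis [ 0.575  0.818 -0.001] q [-0.12  0.51 -0.32  1.63  0.18  1.04 -1.11]
```

The fin is at -33.5° and the marker at about -42.2°, so 8.7° remain. I'm going down again behind the fin.

```bash
python3 -m pendant '[[0,0,0,0.04,0],[0,0,0,0.04,0],[0,0,0,0.04,0],[0,0,0,0.03,0],[0,0,0,0,0],[0,-0.007,0,0,0],[0,-0.007,0,0,0],[0,0,0,0,0]]'
python3 arc.py
```

```text
t: 18.13
eef_pos: [0.6279, 0.1506, 0.213]
tool_rot: [0.001, 0.888, 0.459, -0.0]
contact_force: [-0.8, -1.0, 0.6]
gripper_width: 0.005
grasp_force: 0.0
phi -35.29226719614653 radial 0.05922993961483147 tang 0.02205792223232401 fin if 16mm: -29.53026043769663 z 0.21297974499532535 q [-0.13  0.67 -0.28  1.75  0.26  0.77 -1.16]
```

```bash
python3 -m pendant '[[0,-0.0047,0,0,0],[0,-0.0051,0.0012,0,5],[0,-0.0036,0.0008,0,3.5],[0,0,0,0,0],[0,0,0,0,0]]'
python3 arc.py
python3 -m pendant '[[0,0.01,0,0,0],[0,0.01,0,0,0],[0,0,0,-0.03,0],[0,0,0,-0.04,0],[0,0,0,-0.04,0],[0,0,0,-0.04,0],[0,0,0,0,0],[0,0,0,0,0],[0,0,0,0,0]]'
python3 meas.py wrist; ls pics
```

```text
t: 18.55
eef_pos: [0.6219, 0.1402, 0.2129]
tool_rot: [0.0, 0.919, 0.394, 0.001]
contact_force: [0.2, -0.1, 0.0]
gripper_width: -0.004
grasp_force: 0.0
phi -43.63427017836555 radial 0.05827466800866584 tang 0.01878385926288258 fin if 16mm: -40.91691187662897 z 0.21287277010068859 q [-0.14  0.65 -0.25  1.77  0.22  0.75 -1.26]
t: 19.3
eef_pos: [0.6357, 0.1555, 0.3615]
tool_rot: [-0.0, 0.919, 0.393, 0.0]
contact_force: [-0.4, -0.5, -0.4]
gripper_width: -0.004
grasp_force: 0.0
wrist panel ((0.5658377408981323, 0.16806812584400177), (0.23934388160705566, 0.23958392441272736), 78.52360534667969)
fin 770 angle deg -40.72679951581731 rmax 0.075157844445716
marker? 180 angle 122.17858791368546 r 0.10128513979437784 ((0.5107003450393677, 0.25258708000183105), (0.021210478618741035, 0.008359730243682861), 57.23511505126953)
marker? 14 angle 131.34431277695128 r 0.10385875488057347 ((0.49763739109039307, 0.24583092331886292), (0.0010277682449668646, 0.011198285035789013), 84.11456298828125)
marker? 324 angle nan r nan ((0.6355424523353577, 0.1038447916507721), (0.013821179047226906, 0.025559961795806885), 47.970550537109375)
marker? 44 angle -165.23186500908864 r 0.08311610972411254 ((0.5462859272956848, 0.1685986965894699), (0.1517684906721115, 0.01596761681139469), 19.459728240966797)
t 19.35 pos [0.6354 0.1552 0.3604] x axis [ 0.69   0.723 -0.002] q [-0.13  0.5  -0.28  1.64  0.16  1.03 -1.23]
crop.png
m_top_11.1.png
m_top_15.3.png
m_top_17.5.png
m_wrist_11.1.png
m_wrist_17.4.png
m_wrist_19.4.png
p1.png
s3.png
side0.png
t2.png
top0.png
w1.png
w2.png
w3.png
w4.png
```

```bash
python3 - <<'E'
from h import *
a=cv2.imread("pics/m_wrist_19.4.png")
im,d=bot.read_camera("side");b=cv2.resize(im[120:280,230:430],(500,400))
c=np.hstack([a,b]);cv2.imwrite("pics/fin.png",cv2.resize(c,(798,280)))
E
```

```text
(no output)
```

View pics/fin.png

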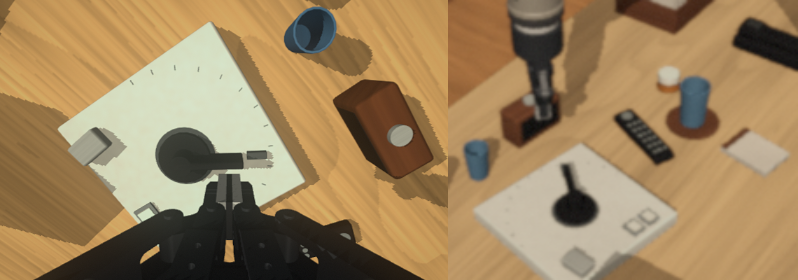

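The left half shows the fin tip at (243,161) in line with the marker at (258,155), about 2° short and within the 5° tolerance. The right half shows the cup upright on the coaster at (693,103), with the gripper clear of everything. I'm handing in.

```bash
python3 -m pendant '[[0,0,0,0,0],[0,0,0,0,0],[0,0,0,0,0]]'; python3 -c "
from station import bot
print(bot.hand_in())"
```

```text
t: 19.65
eef_pos: [0.6355, 0.1548, 0.3607]
tool_rot: [-0.0, 0.92, 0.393, -0.001]
contact_force: [0.3, 1.0, 0.0]
gripper_width: 0.001
grasp_force: 0.0
the job is handed in; nothing more can be done
None
```

The job is handed in, with no verdict returned: the cup stands upright on the coaster, about 3 mm off centre, and the pointer is about 2° (2.5 mm) short of the marker, inside the 7 mm limit.

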